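# Change over the bottle shaker

## Task

The shaker has finished its run. Take every bottle standing in its carrier out and drop it into the wire basket, put every new small white sample bottle waiting on the open bench upright and fully down into a carrier pocket of its own, and fit the retaining cover over them, right down on its two locating pegs. Then press the start button, and leave the flask and the black-capped jar beside the shaker where they stand.

Things in the scene. Friction and masses are not known exactly. Their poses are not given: they have to be found in the camera images.
- shaker: White bench shaker, fixed; origin at bench level below the centre of its bottle carrier, -x its front, z up. Housing 290 mm (x, -185 to +105) by 250 mm (y), top at 58 mm. On it the grey carrier block, 170 mm (x) by 236 mm (y), centred on the origin, flat top at 98 mm, with four round pockets, one of which may be empty at the start.
- pocket0 (a point): Centre of the floor of a carrier pocket (front right: shaker x -38, y -38 mm); the pocket is 62 mm in diameter with a 3 mm chamfer at its mouth and 34 mm deep (mouth at the carrier's top). Neighbouring pockets are 76 mm apart.
- pocket1 (a point): Centre of the floor of a carrier pocket (front left: x -38, y +38); the pocket is 62 mm in diameter with a 3 mm chamfer at its mouth and 34 mm deep (mouth at the carrier's top). Neighbouring pockets are 76 mm apart.
- pocket2 (a point): Centre of the floor of a carrier pocket (back right: x +38, y -38); the pocket is 62 mm in diameter with a 3 mm chamfer at its mouth and 34 mm deep (mouth at the carrier's top). Neighbouring pockets are 76 mm apart.
- pocket3 (a point): Centre of the floor of a carrier pocket (back left: x +38, y +38); the pocket is 62 mm in diameter with a 3 mm chamfer at its mouth and 34 mm deep (mouth at the carrier's top). Neighbouring pockets are 76 mm apart.
- deck (a point): Centre of the carrier's top face, 98 mm above the bench; the cover's origin lies here when it is seated. On this face, 100 mm to either side along the shaker's y, stands a steel locating peg: 8 mm across, 22 mm high, the upper 7 mm tapered to 3 mm.
- start (a joint): Travel of the start button, m: 0 released, 0.006 fully down; a spring pushes it back, fully down takes about 4 N. It counts as pressed beyond 0.004.
- start_top (a point): Centre of the top of the start button, a white button 28 mm in diameter on the front panel of the shaker, pressed straight down.
- cover: Grey retaining cover, about 0.4 kg: a square hood, open below, 158 mm by 158 mm outside, 5 mm walls, 76 mm high. On its +y and -y sides a lug 44 mm wide, 8 mm thick, level with the lower rim, with a 14 mm hole at y = +100 and -100 mm for the pegs; 236 mm over the lugs. Origin at the middle of the lower rim, z up. Fits either way round; starts upright on the bench.
- handle (a point): Middle of the black bar of the cover's bridge handle, on the cover's z axis 112 mm above the rim: the bar is 16 mm wide (cover x), 16 mm high and 100 mm long (cover y), with a leg 34 to 50 mm to either side and a 28 mm free gap below.
- basket: Steel wire basket, fixed, open on top: outside 180 mm (x) by 240 mm (y), 85 mm high, walls and floor 3 mm. Origin at the centre of its underside.
- done0: White plastic sample bottle with a blue screw cap, 100 mm tall: body 56 mm across up to 62 mm, then a shoulder, a 36 mm neck, and the cap, 42 mm across, from 78 to 100 mm above the foot; about 0.12 kg. Origin on its axis at mid-height (50 mm above the foot), z towards the cap. A finished bottle: starts in a shaker pocket (or absent).
- done1: White plastic sample bottle with a blue screw cap, 100 mm tall: body 56 mm across up to 62 mm, then a shoulder, a 36 mm neck, and the cap, 42 mm across, from 78 to 100 mm above the foot; about 0.12 kg. Origin on its axis at mid-height (50 mm above the foot), z towards the cap. A finished bottle: starts in a shaker pocket (or absent).
- done2: White plastic sample bottle with a blue screw cap, 100 mm tall: body 56 mm across up to 62 mm, then a shoulder, a 36 mm neck, and the cap, 42 mm across, from 78 to 100 mm above the foot; about 0.12 kg. Origin on its axis at mid-height (50 mm above the foot), z towards the cap. A finished bottle: starts in a shaker pocket (or absent).
- done3: White plastic sample bottle with a blue screw cap, 100 mm tall: body 56 mm across up to 62 mm, then a shoulder, a 36 mm neck, and the cap, 42 mm across, from 78 to 100 mm above the foot; about 0.12 kg. Origin on its axis at mid-height (50 mm above the foot), z towards the cap. A finished bottle: starts in a shaker pocket (or absent).
- next0: White plastic sample bottle with a blue screw cap, 100 mm tall: body 56 mm across up to 62 mm, then a shoulder, a 36 mm neck, and the cap, 42 mm across, from 78 to 100 mm above the foot; about 0.12 kg. Origin on its axis at mid-height (50 mm above the foot), z towards the cap. A new bottle: starts upright on the bench (or absent).
- next1: White plastic sample bottle with a blue screw cap, 100 mm tall: body 56 mm across up to 62 mm, then a shoulder, a 36 mm neck, and the cap, 42 mm across, from 78 to 100 mm above the foot; about 0.12 kg. Origin on its axis at mid-height (50 mm above the foot), z towards the cap. A new bottle: starts upright on the bench (or absent).
- next2: White plastic sample bottle with a blue screw cap, 100 mm tall: body 56 mm across up to 62 mm, then a shoulder, a 36 mm neck, and the cap, 42 mm across, from 78 to 100 mm above the foot; about 0.12 kg. Origin on its axis at mid-height (50 mm above the foot), z towards the cap. A new bottle: starts upright on the bench (or absent).
- next3: White plastic sample bottle with a blue screw cap, 100 mm tall: body 56 mm across up to 62 mm, then a shoulder, a 36 mm neck, and the cap, 42 mm across, from 78 to 100 mm above the foot; about 0.12 kg. Origin on its axis at mid-height (50 mm above the foot), z towards the cap. A new bottle: starts upright on the bench (or absent).
- flask: Bystander, loose: conical glass flask, 82 mm across, 122 mm tall, origin under its centre.
- powder_jar: Bystander, loose: white jar with a black cap, 68 mm across, 100 mm tall, origin under its centre.
Things that resemble listed ones, but are neither listed nor needed, are in the scene too. Leave any turquoise look-alike of the done0 alone.

How it is judged (in metres and radians):
On the way, in this order (a step that is already met when the one before it is completed fails the run):
1. every finished bottle is in the basket, every new bottle stands in a pocket and the cover is seated on its pegs (x of done0 in the frame of basket between -0.085 and 0.085 m and y of done0 in the frame of basket between -0.115 and 0.115 m and z of done0 in the frame of basket between 0 and 0.085 m and x of done1 in the frame of basket between -0.085 and 0.085 m and y of done1 in the frame of basket between -0.115 and 0.115 m and z of done1 in the frame of basket between 0 and 0.085 m and x of done2 in the frame of basket between -0.085 and 0.085 m and y of done2 in the frame of basket between -0.115 and 0.115 m and z of done2 in the frame of basket between 0 and 0.085 m and x of done3 in the frame of basket between -0.085 and 0.085 m and y of done3 in the frame of basket between -0.115 and 0.115 m and z of done3 in the frame of basket between 0 and 0.085 m and x of next0 in the frame of shaker between -0.06 and 0.06 m and y of next0 in the frame of shaker between -0.06 and 0.06 m and z of each of next0, next1, next2, next3 in the frame of shaker below 0.122 m and angle between each of next0, next1, next2, next3's own z axis and vertical below 0.15 rad and x of next1 in the frame of shaker between -0.06 and 0.06 m and y of next1 in the frame of shaker between -0.06 and 0.06 m and x of next2 in the frame of shaker between -0.06 and 0.06 m and y of next2 in the frame of shaker between -0.06 and 0.06 m and x of next3 in the frame of shaker between -0.06 and 0.06 m and y of next3 in the frame of shaker between -0.06 and 0.06 m and distance between cover and deck below 0.007 m and angle between cover's own z axis and vertical below 0.04 rad and angle between the y axis of cover and the y axis of shaker, either way round below 0.08 rad), for 0.3 s.
2. the start button is pressed with the cover seated (value of joint start above 0.004 m and distance between cover and deck below 0.007 m and angle between cover's own z axis and vertical below 0.04 rad and angle between the y axis of cover and the y axis of shaker, either way round below 0.08 rad), for 0.1 s.
At the end, for the whole second after the job is handed in: Finished bottles within the basket, middles below its rim; new bottles in pockets, within 8 mm of the floor, tilt < 0.15 rad; then cover within 7 mm of the deck centre, level to 0.04, in line to 0.08 rad; button pressed past 4 mm after that, let go; basket at rest (all of step 1 and value of joint start below 0.002 m and linear speed of each of done0, done1, done2, done3 below 0.03 m/s); the robot touches nothing.
It fails at once if the flask or the black-capped jar is pushed more than 40 mm or knocked over (distance of any of flask, powder_jar from where it was at the start of the episode above 0.04 m or angle between any of flask, powder_jar's own z axis and vertical above 0.6 rad).
Of done0, done1, done2, done3 only 3 to 4 are there at a start; the rules pass over those that are not, and their reading is None.
Of next0, next1, next2, next3 only 2 to 4 are there at a start; the rules pass over those that are not, and their reading is None.
At some moment in a run one of next0, next1, next2, next3, cover may be knocked a few centimetres aside while the robot is not near it.
It also fails if it takes over 210 s, if anything falls off the work surface, if the arm or the gripper's body presses on something with over 40 N, if the wrist force passes 120 N, or if a joint passes its speed limit or range.

## Robot

A 6-joint arm with a two-finger parallel gripper is mounted at the origin on the work surface. World frame = base frame: x ahead of the robot, y to its left, z up, the work surface at z = 0. Lengths are in m, angles in degrees, forces in N, time in s.
With the tool pointing down it reaches from about 0.325 to 0.775 m from the base axis. Payload 5.5 kg.
Tool frame: the origin (TCP) lies at the centre of the arm's flange, where the gripper is bolted on; the fingertips stand 182 mm ahead of it and the grasp point (between the pads) lies 163 mm ahead of it; z points along the fingers, y is the direction in which the jaws open and shut (so a half turn about z gives the same grasp; the last joint's range is limited). The gripper opens to 88 mm and grips with 3 to 60 N. Pads are 20 mm wide; open, the fingers measure 115 mm over their backs; the gripper's body (75 mm by 178 mm) begins 61 mm behind the grasp point.
Start: joints at [-67.649, 5.22, 70.514, -0, 104.267, -3.249], TCP at [0.259, -0.541, 0.405] pointing down, gripper open.
Joint ranges: [-164.24, 164.24], [-49.07, 125.15], [9.68, 141.18], [-86.29, 266.29], [3.28, 154.24], [-151.56, 151.56]. Speed limits (degrees/s): [147.25, 147.25, 172.46, 180, 180, 180].

## Interface

Orientations are given as [roll, pitch, yaw] about the fixed x, y, z axes, in that order (R = Rz(yaw) Ry(pitch) Rx(roll)).
In Python, from station import r gives the robot as it stands. The module is installed in compiled form; this text tells all that it offers. Calls block until the motion is done:
- r.reach(position, orientation): joint-space move of the TCP to a pose.
- r.servo_line(position, rotation=None, speed=0.15): straight line of the TCP; rotation=None keeps the orientation; speed is the mean speed in m/s.
- r.move_joints(angles): joint-space move.
- r.let_go() and r.grab(squeeze=None): open the fingers fully, or close them until they stop; squeeze is the grip in N (None keeps the last).
- r.wait(seconds).
- r.inverse_kinematics(position, orientation): joint angles nearest the present ones, or None.
- r.sense(): the state.
- r.snapshot(name): name is "scene" or "side" or "wrist"; returns a dict with "frame" (400x640x3 uint8, red, green, blue), "fx", "fy", "cx", "cy" (pixels), "dist_coeffs" ([k1, k2, p1, p2, k3] as OpenCV has them; the pictures are not rectified), "R" (3x3) and "t" (3): a world point X has camera coordinates R X + t. Camera axes: x right, y down, z forward; pixel columns grow to the right and rows downward; lengths in m; the calibration is good to about 2 mm. A picture is of the moment at which its call begins. There is no depth.
A pose or a line that the arm cannot do raises r.IKError and nothing moves.
- r.hand_in(): hands the job in, once; it reports no verdict.
The state is a dict: "clock": time; "joints": joint angles; "joint_vel": joint speeds; "joint_torque": joint torques, N m; "tcp_pos": TCP position; "orientation": TCP orientation; "contact_force": force on the tool from outside, world axes, zero at the start; "torque": the same for the moment, N m; "opening": finger opening in m.
Only numpy, scipy, OpenCV 4.12 (cv2) and the standard library are available. Lean on these libraries where they do the work, as an engineer would, in place of code of your own. Each camera call takes 0.05 s, during which the arm holds its last target.

## Working session

There is one attempt and no reset: what is moved stays moved. The work goes in short steps, each a Python script; the robot and the scene stay as the last script left them, time stands still between calls to the robot, and variables do not carry over. Pictures are saved under pics/ and viewed, and the job is handed in when it is done.

```bash
mkdir -p pics; ls
python3 - <<'E'
from station import r
import cv2
print(r.sense())
for n in ["scene","side","wrist"]:
    s=r.snapshot(n)
    cv2.imwrite(f"pics/{n}0.png",s["frame"][:,:,::-1])
    print(n,s["fx"],s["fy"],s["cx"],s["cy"],s["dist_coeffs"],s["R"],s["t"])
E
```

```text
pics
{'clock': 0.0, 'joints': array([-6.76498914e+01,  5.26274009e+00,  7.05830903e+01, -3.96794191e-05,
        1.04265877e+02, -3.24847683e+00]), 'joint_vel': array([ 0.02842052, -0.0067366 , -0.04645562, -0.01873758,  0.05853812,
        0.08655266]), 'joint_torque': array([ 2.52807542e-03, -4.46453941e+01, -4.06438136e+01,  6.99729379e-02,
        2.96289590e-02, -1.23237960e-04]), 'tcp_pos': array([ 0.25925861, -0.54115545,  0.40349845]), 'orientation': array([-1.79888470e+02, -6.29162427e-03,  2.55985695e+01]), 'contact_force': array([-0.0450862 ,  0.32716358,  0.18443712]), 'torque': array([-0.01543035, -0.01314783,  0.01953047]), 'opening': 0.08768148406134378}
scene 440.72041944303277 440.72041944303277 318.9564316702757 203.79466587664808 [-0.03808954  0.          0.          0.          0.        ] [[ 0.84564622  0.53370754 -0.00622314]
 [ 0.43437689 -0.69494105 -0.57303896]
 [-0.31015993  0.48188505 -0.8195045 ]] [-0.45268287 -0.1896223   1.37487222]
side 411.38531886202446 411.38531886202446 322.2898555223898 207.47856033631945 [0.03367713 0.         0.         0.         0.        ] [[-0.82239804 -0.568892    0.00483193]
 [-0.41103801  0.58828727 -0.69639489]
 [ 0.39333092 -0.5746999  -0.71764254]] [0.46801359 0.30177459 0.9750373 ]
wrist 314.74059547719963 314.74059547719963 319.32352124664953 196.41903594323736 [-0.03092602  0.          0.          0.          0.        ] [[ 0.43184471 -0.90194553 -0.00209876]
 [-0.85869685 -0.41184727  0.30499432]
 [-0.27595263 -0.12990799 -0.95235186]] [-0.59770564 -0.03629478  0.39178239]
```

View pics/scene0.png

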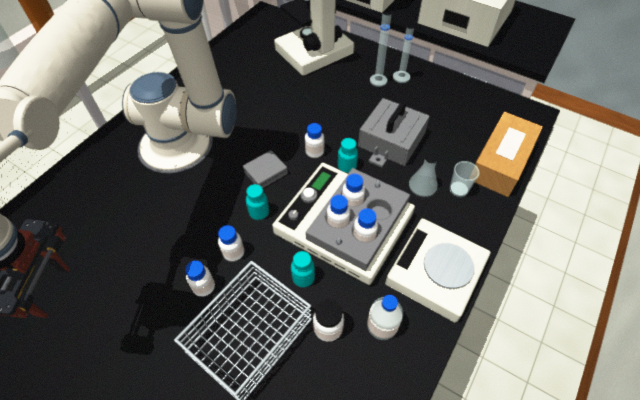

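View pics/side0.png

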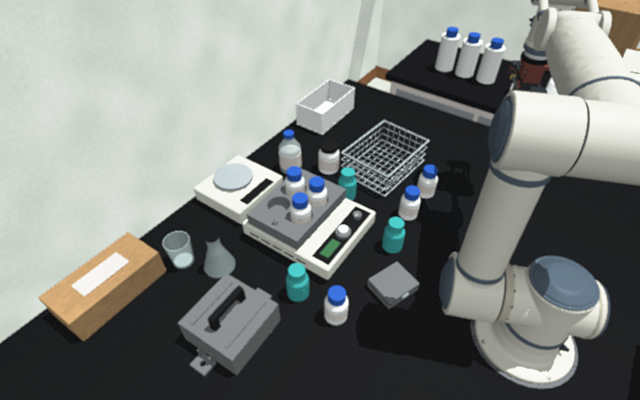

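View pics/wrist0.png

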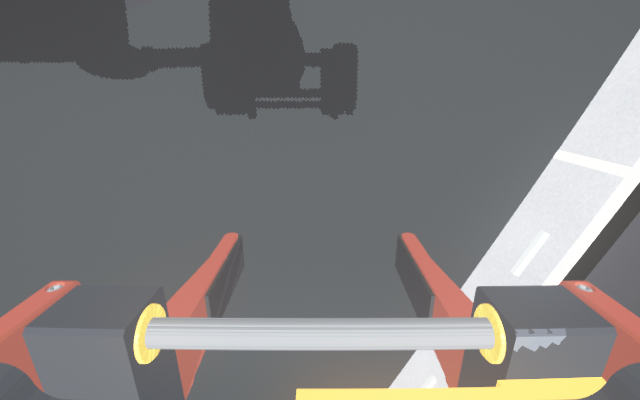

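```bash
cat > h.py <<'E'
import numpy as np, cv2
from station import r
from scipy.spatial.transform import Rotation as Ro
def cam(n,save=None):
    s=r.snapshot(n); s["K"]=np.array([[s["fx"],0,s["cx"]],[0,s["fy"],s["cy"]],[0,0,1]]); s["dist_coeffs"]=np.array(s["dist_coeffs"],float)
    s["R"]=np.array(s["R"]);s["t"]=np.array(s["t"]); s["C"]=-s["R"].T@s["t"]
    if save: cv2.imwrite(f"pics/{save}.png",s["frame"][:,:,::-1])
    return s
def ray(s,px):
    p=cv2.undistortPoints(np.array(px,float).reshape(-1,1,2),s["K"],s["dist_coeffs"]).reshape(-1,2)
    d=np.c_[p,np.ones(len(p))]@s["R"]
    return d/np.linalg.norm(d,axis=1,keepdims=True)
def plane(s,px,z):
    d=ray(s,px); return s["C"]+d*((z-s["C"][2])/d[:,2])[:,None]
def proj(s,X):
    return cv2.projectPoints(np.array(X,float).reshape(-1,3),cv2.Rodrigues(s["R"])[0],s["t"],s["K"],s["dist_coeffs"])[0].reshape(-1,2)
def tri(s1,p1,s2,p2):
    d1=ray(s1,[p1])[0];d2=ray(s2,[p2])[0]
    A=np.c_[d1,-d2];k=np.linalg.lstsq(A,s2["C"]-s1["C"],rcond=None)[0]
    a=s1["C"]+k[0]*d1;b=s2["C"]+k[1]*d2
    return (a+b)/2,np.linalg.norm(a-b)
def blue(s,amin=40):
    hsv=cv2.cvtColor(s["frame"],cv2.COLOR_RGB2HSV)
    m=cv2.inRange(hsv,(105,150,60),(130,255,255))
    n,l,st,c=cv2.connectedComponentsWithStats(m)
    return [(c[i],st[i]) for i in range(1,n) if st[i,4]>=amin]
E
python3 - <<'E'
from h import *
np.set_printoptions(precision=4,suppress=True)
a=cam("scene");b=cam("side");w=cam("wrist")
R=Ro.from_euler('xyz',r.sense()["orientation"],degrees=True).as_matrix()
print("wrist cam in tcp",R.T@(w["C"]-r.sense()["tcp_pos"]), "axes",(w["R"]@R).T)
for s in (a,b):
    for c,st in blue(s):print(c,st, plane(s,[c],.09)[0],plane(s,[c],.154)[0])
    print()
E
```

```text
wrist cam in tcp [ 0.0848 -0.0015  0.0208] axes [[-0.0003 -0.9523 -0.3051]
 [ 1.     -0.0001 -0.0007]
 [ 0.0006 -0.3051  0.9523]]
[313.9557 129.9163] [306 122  16  17 203] [0.3893 0.2052 0.09  ] [0.424  0.1527 0.154 ]
[354.2828 182.3361] [347 174  16  18 244] [0.5838 0.0997 0.09  ] [0.6051 0.0546 0.154 ]
[338.5462 203.9269] [331 195  17  19 260] [0.5842 0.0176 0.09  ] [ 0.6055 -0.0219  0.154 ]
[366.8143 217.6571] [359 208  17  20 280] [0.6657 0.0191 0.09  ] [ 0.6814 -0.0205  0.154 ]
[226.9113 233.7624] [218 225  18  19 282] [ 0.3978 -0.2042  0.09  ] [ 0.432  -0.2283  0.154 ]
[194.8045 269.766 ] [185 260  20  21 312] [ 0.3961 -0.3208  0.09  ] [ 0.4304 -0.3369  0.154 ]
[389.5687 301.9953] [382 294  16  17 211] [ 0.8163 -0.1505  0.09  ] [ 0.8215 -0.1783  0.154 ]

[451.6543  31.7284] [447  27  11  10  81] [ 0.7291 -1.2932  0.09  ] [ 0.6818 -1.1411  0.154 ]
[473.6163  37.1512] [468  33  12  10  86] [ 0.6237 -1.2941  0.09  ] [ 0.5847 -1.142   0.154 ]
[496.5    42.617] [491  38  12  11  94] [ 0.5194 -1.2964  0.09  ] [ 0.4885 -1.1441  0.154 ]
[288.32 133.38] [283 129  12  10 100] [ 0.8635 -0.2249  0.09  ] [ 0.8057 -0.1565  0.154 ]
[429.7829 170.4171] [423 164  15  14 175] [ 0.3955 -0.3211  0.09  ] [ 0.3743 -0.2452  0.154 ]
[293.5575 173.4425] [286 167  15  14 174] [ 0.7256 -0.0735  0.09  ] [ 0.6786 -0.017   0.154 ]
[316.4921 183.5445] [310 176  14  16 191] [ 0.6432 -0.0764  0.09  ] [ 0.6026 -0.0196  0.154 ]
[411.5761 191.9511] [405 185  15  15 184] [ 0.3986 -0.2038  0.09  ] [ 0.3772 -0.1371  0.154 ]
[299.6089 200.2871] [292 193  16  16 202] [0.642  0.0077 0.09  ] [0.6015 0.0579 0.154 ]
[336.3819 294.2168] [327 285  20  20 309] [0.3891 0.2041 0.09  ] [0.3685 0.2389 0.154 ]
```

Run:
```python
from h import *
a=cam("scene");b=cam("side")
cv2.imwrite("pics/sc_zoom.png",cv2.resize(a["frame"][90:290,250:450,::-1],(600,600),interpolation=cv2.INTER_CUBIC))
cv2.imwrite("pics/sc_bask.png",cv2.resize(a["frame"][250:400,160:340,::-1],(720,600),interpolation=cv2.INTER_CUBIC))
cv2.imwrite("pics/sd_cov.png",cv2.resize(b["frame"][250:400,140:320,::-1],(720,600),interpolation=cv2.INTER_CUBIC))
```

```text
(no output)
```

View pics/sc_zoom.png

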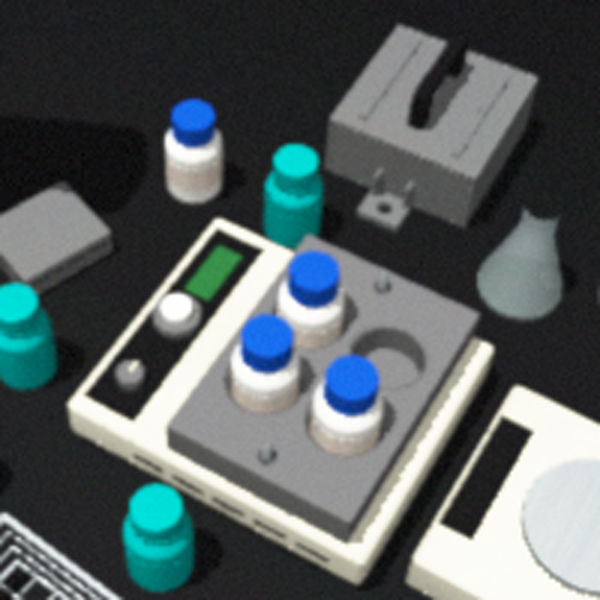

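View pics/sc_bask.png

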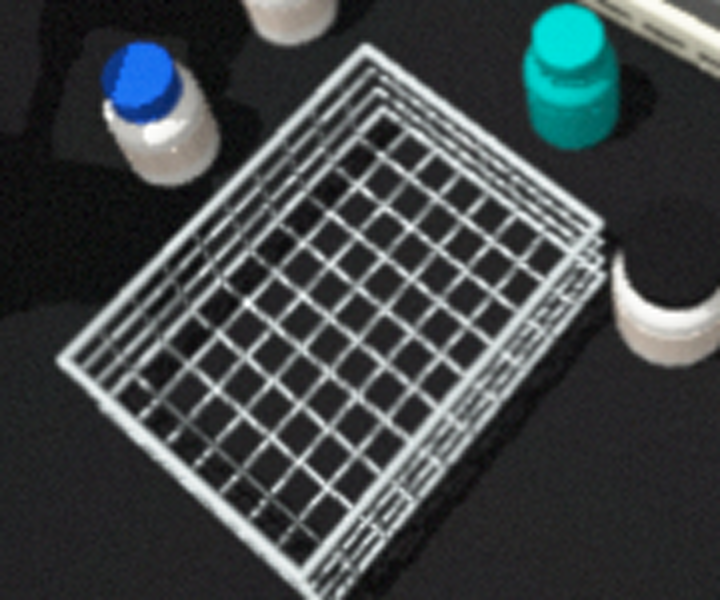

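View pics/sd_cov.png

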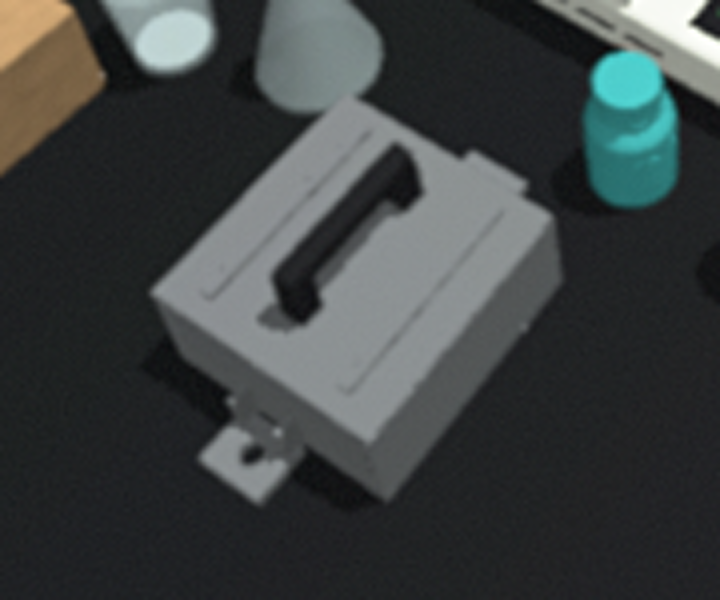

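Run:
```python
from h import *
np.set_printoptions(precision=4,suppress=True)
a=cam("scene");b=cam("side")
f=lambda L,k,o:[(x/k+o[0],y/k+o[1]) for x,y in L]
P=plane(a,f([(308,238),(480,315),(350,535),(170,432)],3,(250,90)),.098);print("carrier",P,P.mean(0)); print(np.linalg.norm(P-np.roll(P,-1,0),axis=1))
print("pegs",plane(a,f([(382,280),(267,449)],3,(250,90)),.12))
print("button",plane(a,f([(177,305)],3,(250,90)),.066))
P=plane(b,f([(348,97),(553,215),(372,443),(152,292)],4,(140,250)),.076);print("cover",P,P.mean(0)); print(np.linalg.norm(P-np.roll(P,-1,0),axis=1))
print("handle",plane(b,f([(400,152),(290,280)],4,(140,250)),.12))
P=plane(a,f([(365,47),(602,222),(312,590),(62,358)],4,(160,250)),.085);print("bask",P,P.mean(0)); print(np.linalg.norm(P-np.roll(P,-1,0),axis=1))
print("jar,flask",plane(a,[(328,318)],.1), plane(a,[(424,183)],.02))
```

```text
carrier [[ 0.561   0.1302  0.098 ]
 [ 0.7286  0.1343  0.098 ]
 [ 0.7346 -0.1086  0.098 ]
 [ 0.5669 -0.1047  0.098 ]] [0.6477 0.0128 0.098 ]
[0.1677 0.243  0.1677 0.235 ]
pegs [[ 0.6454  0.107   0.12  ]
 [ 0.6474 -0.0882  0.12  ]]
button [[0.4885 0.0249 0.066 ]]
cover [[0.6423 0.301  0.076 ]
 [0.4891 0.2935 0.076 ]
 [0.4818 0.4497 0.076 ]
 [0.6399 0.4557 0.076 ]] [0.5633 0.375  0.076 ]
[0.1533 0.1563 0.1582 0.1548]
handle [[0.5652 0.3298 0.12  ]
 [0.5588 0.4206 0.12  ]]
bask [[ 0.493  -0.232   0.085 ]
 [ 0.6708 -0.2489  0.085 ]
 [ 0.6537 -0.4878  0.085 ]
 [ 0.4684 -0.4675  0.085 ]] [ 0.5715 -0.359   0.085 ]
[0.1786 0.2396 0.1864 0.2368]
jar,flask [[ 0.7216 -0.2576  0.1   ]] [[0.7303 0.2524 0.02  ]]
```

Run:
```python
from h import *
r.reach([0.56,0.019,0.45],[180,0,0])
w=cam("wrist","w_shaker"); print(r.sense()["clock"],r.sense()["tcp_pos"])
for c,st in blue(w):print(c,st, plane(w,[c],.156)[0])
```

```text
2.825 [0.56007821 0.01823844 0.44986765]
[368.43212237  50.37571702] [ 343   21   51   57 2092] [ 0.67897108 -0.01950641  0.156     ]
[275.53805576 140.92012057] [ 252  122   48   39 1327] [0.60693976 0.05762472 0.156     ]
[368.24483776 129.68731563] [353 122  35  26 339] [ 0.61642123 -0.02204576  0.156     ]
[487.69480519 283.7987013 ] [473 279  31  20 154] [ 0.46340542 -0.15058657  0.156     ]
[170.71323529 292.21323529] [164 286  17  16 136] [0.45391538 0.17181549 0.156     ]
```

View pics/w_shaker.png

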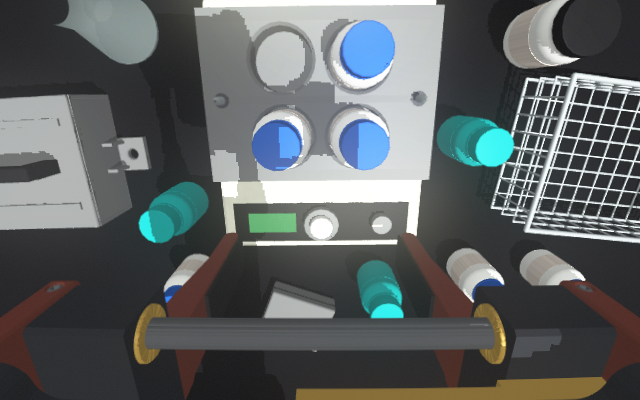

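Run:
```python
from h import *
np.set_printoptions(precision=4,suppress=True)
w=cam("wrist")
cv2.imwrite("pics/w_z.png",cv2.resize(w["frame"][0:250,180:460,::-1],(672,600),interpolation=cv2.INTER_CUBIC))
cv2.imwrite("pics/w_z2.png",cv2.resize(w["frame"][80:250,0:210,::-1],(735,595),interpolation=cv2.INTER_CUBIC))
```

```text
(no output)
```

View pics/w_z.png

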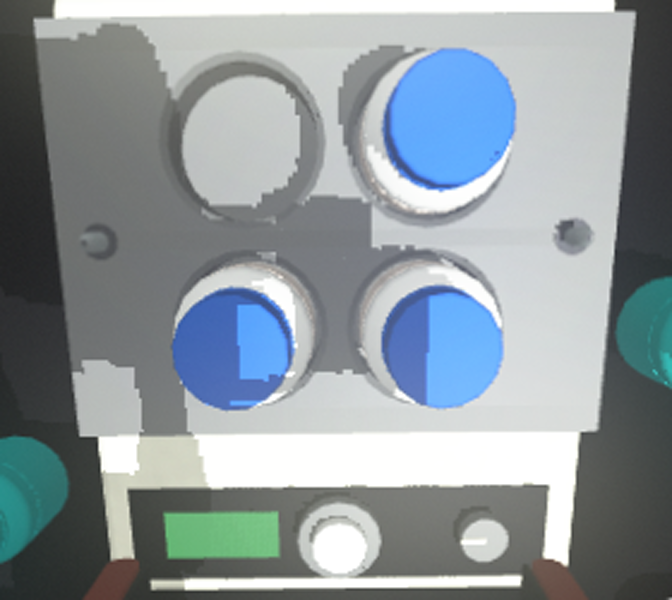

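View pics/w_z2.png

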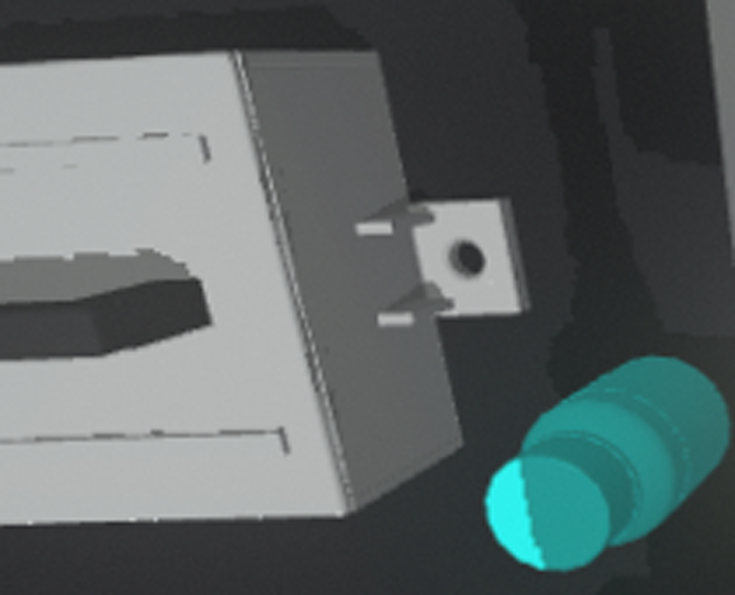

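Run:
```python
from h import *
np.set_printoptions(precision=4,suppress=True)
w=cam("wrist")
f=lambda L:[(x/2.4+180,y/2.4) for x,y in L]
P=plane(w,f([(35,18),(635,12),(598,430),(78,436)]),.098);print("carrier",P,P.mean(0)); print(np.linalg.norm(P-np.roll(P,-1,0),axis=1))
print("pegs base",plane(w,f([(101,240),(571,236)]),.100),"tip",plane(w,f([(88,241),(583,238)]),.12))
print("mouth",plane(w,f([(244,136)]),.098)); print("caps",plane(w,f([(232.5,349),(443,348),(452,116)]),.164))
print("button",plane(w,f([(339,548)]),.068))
P=plane(w,[(7+235/3.5-7,80+52/3.5),(345/3.5,80+515/3.5)],.076); print("cover edge",P)
print("lug hole",plane(w,[(465/3.5,80+259/3.5)],.008))
```

```text
carrier [[ 0.7245  0.1369  0.098 ]
 [ 0.7263 -0.0978  0.098 ]
 [ 0.5575 -0.0998  0.098 ]
 [ 0.555   0.1366  0.098 ]] [0.6408 0.019  0.098 ]
[0.2347 0.1688 0.2365 0.1695]
pegs base [[ 0.6405  0.1175  0.1   ]
 [ 0.6419 -0.0792  0.1   ]] tip [[ 0.6404  0.1168  0.12  ]
 [ 0.6413 -0.078   0.12  ]]
mouth [[0.6808 0.0563 0.098 ]]
caps [[ 0.6043  0.0555  0.164 ]
 [ 0.6045 -0.0183  0.164 ]
 [ 0.6794 -0.0183  0.164 ]]
button [[0.4865 0.0176 0.068 ]]
cover edge [[0.6477 0.2952 0.076 ]
 [0.4913 0.2932 0.076 ]]
lug hole [[0.5701 0.274  0.008 ]]
```

```bash
cat >> h.py <<'E'
SH=np.array([.641,.019]);SY=np.radians(.5)
PK={i:SH+np.array([[np.cos(SY),-np.sin(SY)],[np.sin(SY),np.cos(SY)]])@np.array(v) for i,v in {0:(-.038,-.038),1:(-.038,.038),2:(.038,-.038),3:(.038,.038)}.items()}
BK=np.array([.5715,-.359]);BY=np.radians(-5)
def bspot(y): return BK+y*np.array([-np.sin(BY),np.cos(BY)])
def down(p,z,yaw,sp=.15): r.servo_line([p[0],p[1],z],[180,0,yaw],speed=sp)
def st():
    s=r.sense(); return "t=%.1f op=%.4f z=%.4f F=%s"%(s["clock"],s["opening"],s["tcp_pos"][2],np.round(s["contact_force"],1))
GZ=.092+.163   # tcp above foot when grasping a cap
E
cat > out.py <<'E'
from h import *
import sys
def out(i,y):
    p=PK[i]
    r.let_go()
    r.reach([p[0],p[1],.40],[180,0,45.5])
    down(p,.064+GZ,45.5,.2)
    r.grab(20); print("grab",i,st())
    if not .036<r.sense()["opening"]<.05: print("BAD"); return False
    down(p,.39,45.5,.2); print("lift",st())
    b=bspot(y)
    r.servo_line([b[0],b[1],.39],[180,0,85],speed=.3)
    down(b,GZ+.008,85,.2); print("low",st())
    r.let_go(); down(b,.39,85,.3); print(st())
    return True
if __name__=="__main__":
    for q in [(0,(0.604,-0.02)),(1,bspot(-.072)),(2,bspot(.072))]:
        for z in (.255+.008,.40): print(r.inverse_kinematics([*q[1],z],[180,0,45.5 if q[0]==0 else 85]) is not None)
    print(out(0,-.072))
    cam("scene","s1")
E
python3 out.py
```

```text
True
True
True
True
True
True
grab 0 t=5.3 op=0.0416 z=0.3190 F=[ 0.1 -0.8 -0.4]
lift t=5.8 op=0.0413 z=0.3894 F=[-0.   0.1 -1.9]
low t=8.1 op=0.0416 z=0.2650 F=[-0.  -0.4 -0.7]
t=9.6 op=0.0880 z=0.3912 F=[ 0.7  0.2 -0. ]
True
```

View pics/s1.png

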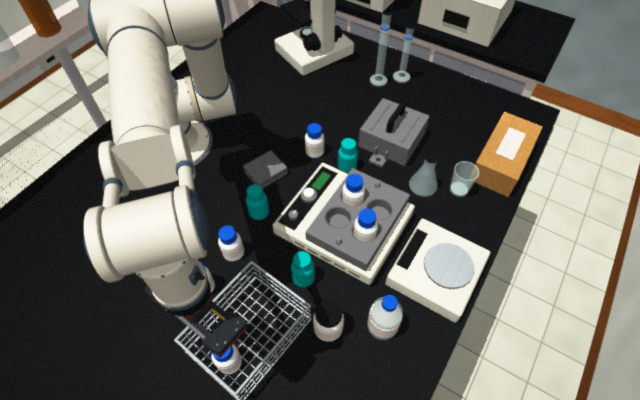

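The finished bottle stands in the near end of the basket, at about (226,355). Two are left in the carrier, so I'm moving those next.

Run:
```python
from out import *
if out(2,0.0) and out(1,.072):
    r.reach([.40,-.1,.45],[180,0,60])
    a=cam("scene","s2");b=cam("side","d2")
    for s in (a,b):
        for c,s_ in blue(s): print(c,s_[4],plane(s,[c],.09)[0])
        print()
```

```text
grab 2 t=12.7 op=0.0418 z=0.3190 F=[ 0.4 -0.4  0. ]
lift t=13.2 op=0.0414 z=0.3894 F=[ 0.3  0.  -2.1]
low t=15.4 op=0.0413 z=0.2648 F=[-0.5  0.4 -1.6]
t=16.8 op=0.0878 z=0.3911 F=[ 0.8 -0.1  0. ]
grab 1 t=19.9 op=0.0417 z=0.3190 F=[-0.2  0.4  0. ]
lift t=20.4 op=0.0412 z=0.3894 F=[-0.4  0.1 -0.8]
low t=22.5 op=0.0415 z=0.2648 F=[-0.3 -0.4 -0.5]
t=23.9 op=0.0879 z=0.3910 F=[ 0.7 -0.6 -0.7]
[313.91176471 129.87745098] 204 [0.38911014 0.20523205 0.09      ]
[226.98932384 233.78291815] 281 [ 0.39800788 -0.20416763  0.09      ]
[194.64649682 269.70700637] 314 [ 0.39570607 -0.32091643  0.09      ]
[266.72239748 298.23343849] 317 [ 0.57987898 -0.28822436  0.09      ]
[389.48325359 301.96650718] 209 [ 0.81610259 -0.15053519  0.09      ]
[244.99127907 322.93313953] 344 [ 0.57360189 -0.35951146  0.09      ]
[221.60209424 349.62565445] 382 [ 0.56742707 -0.4317413   0.09      ]

[498.06976744  40.58139535] 43 [ 0.52043577 -1.3206316   0.09      ]
[288.21428571 133.43877551] 98 [ 0.86356504 -0.22440959  0.09      ]
[383.75396825 142.78571429] 126 [ 0.57648386 -0.36279468  0.09      ]
[371.05109489 153.69343066] 137 [ 0.58199965 -0.2896993   0.09      ]
[429.94475138 170.3038674 ] 181 [ 0.39526916 -0.32191466  0.09      ]
[411.59562842 191.98907104] 183 [ 0.39843941 -0.20371319  0.09      ]
[336.47484277 293.9591195 ] 318 [0.38930767 0.2033582  0.09      ]
```

```bash
python3 -c "
import cv2,numpy as np
a=cv2.imread('pics/s2.png');b=cv2.imread('pics/d2.png')
cv2.imwrite('pics/c2.png',cv2.resize(np.vstack([a,b]),(480,600)))"
```

```text
(no output)
```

View pics/c2.png

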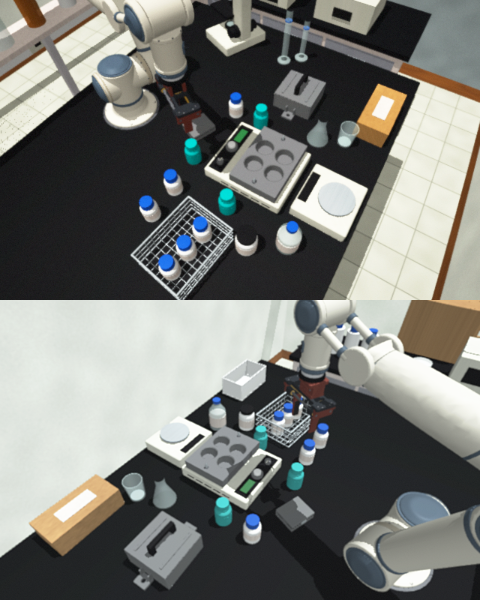

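Run:
```python
from h import *
np.set_printoptions(precision=4,suppress=True)
for n in ("scene","side"):
    s=cam(n);m=cv2.inRange(cv2.cvtColor(s["frame"],cv2.COLOR_RGB2HSV),(80,120,60),(98,255,255))
    N,l,sta,c=cv2.connectedComponentsWithStats(m)
    for i in range(1,N):
        if sta[i,4]>100: print(n,c[i],sta[i],plane(s,[c[i]],.05)[0])
r.reach([0.56,0.019,0.45],[180,0,0])
w=cam("wrist","w2")
cv2.imwrite("pics/w_z3.png",cv2.resize(w["frame"][0:250,180:460,::-1],(672,600),interpolation=cv2.INTER_CUBIC))
```

```text
scene [347.1857 154.3918] [337 137  21  36 587] [0.5024 0.2061 0.05  ]
scene [256.2065 201.8247] [245 184  24  36 673] [ 0.3799 -0.069   0.05  ]
scene [302.1514 268.9689] [290 250  25  38 740] [ 0.5947 -0.1698  0.05  ]
side [348.2576 181.63  ] [338 167  20  33 427] [ 0.593  -0.1754  0.05  ]
side [393.6944 234.9684] [382 216  24  38 697] [ 0.3763 -0.0634  0.05  ]
side [297.1992 282.4212] [286 263  24  39 793] [0.4997 0.2094 0.05  ]
```

View pics/w_z3.png

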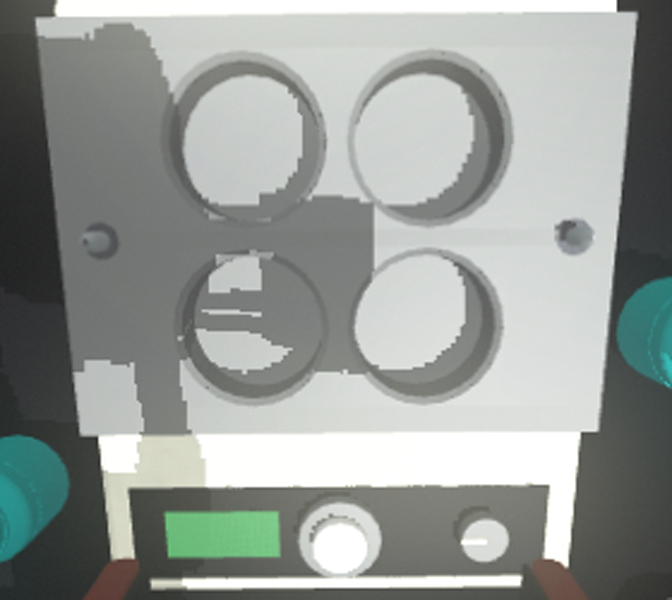

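```bash
cat > put.py <<'E'
from h import *
def find(xy):
    """latest cap position near xy from scene+side"""
    P=[]
    for n in ("scene","side"):
        s=cam(n); q=[plane(s,[c],.091)[0] for c,_ in blue(s,80)]
        q=[v for v in q if np.linalg.norm(v[:2]-xy)<.02]
        P.append(q[0][:2] if q else None)
    print("find",P); 
    P=[p for p in P if p is not None]
    return np.mean(P,0) if P else None
def put(xy,i,yaw=45.5):
    p=PK[i]; r.let_go()
    r.reach([xy[0],xy[1],.36],[180,0,yaw])
    down(xy,GZ,yaw,.2); r.grab(20); print("grab",st())
    if not .036<r.sense()["opening"]<.05: print("BAD"); return False
    down(xy,.40,yaw,.25)
    r.servo_line([p[0],p[1],.40],[180,0,yaw],speed=.3)
    down(p,GZ+.102,yaw,.2); F0=r.sense()["contact_force"]; print("above",st())
    for f in np.arange(.096,.065,-.005):
        down(p,GZ+max(f,.066),yaw,.06); F=r.sense()["contact_force"]-F0
        if np.linalg.norm(F)>10: print("force",f,np.round(F,1)); 
        if np.linalg.norm(F)>22: return False
    down(p,GZ+.0655,yaw,.06)
    print("in",st()); r.let_go(); down(p,.42,yaw,.3); return True
E
python3 - <<'E'
from put import *
np.set_printoptions(precision=4,suppress=True)
w=cam("wrist")
f=lambda L:[(x/2.4+180,y/2.4) for x,y in L]
P=plane(w,f([(426.5,326.5),(252.5,327),(431,138),(245.5,137)]),.098);print(P,P.mean(0)); print(PK)
d=[P[1]-P[0],P[3]-P[2]];print([np.degrees(np.arctan2(-v[0],v[1])) for v in d],[np.linalg.norm(v) for v in d])
if abs(P.mean(0)[0]-.641)<.003 and abs(P.mean(0)[1]-.019)<.003:
    xy=find(np.array([.389,.2045]))
    if xy is not None:
        print(put(xy,3)); r.reach([.42,-.05,.42],[180,0,45]); cam("scene","s3")
E
```

```text
[[ 0.6039 -0.0199  0.098 ]
 [ 0.6037  0.0557  0.098 ]
 [ 0.6799 -0.0191  0.098 ]
 [ 0.6803  0.0562  0.098 ]] [0.6419 0.0182 0.098 ]
{0: array([ 0.6033, -0.0193]), 1: array([0.6027, 0.0567]), 2: array([ 0.6793, -0.0187]), 3: array([0.6787, 0.0573])}
[np.float64(0.16477397272444572), np.float64(-0.29112113394626243)] [np.float64(0.07566811737678938), np.float64(0.07532431214071081)]
find [None, array([0.3889, 0.2049])]
grab t=29.3 op=0.0415 z=0.2550 F=[ 1.  -0.5  1. ]
above t=31.6 op=0.0416 z=0.3565 F=[ 0.8 -0.5 -1.5]
in t=33.6 op=0.0420 z=0.3206 F=[-0.1 -0.1 -2.4]
True
```

View pics/s3.png

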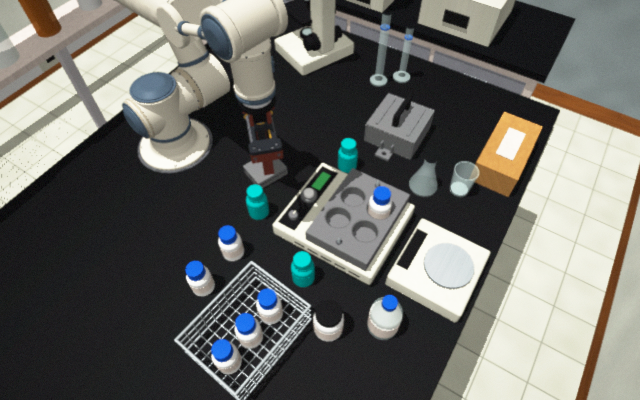

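The new bottle went into the back-left pocket with no insertion force and stands upright at (381,200). The cover has been knocked aside slightly, so I'll measure it again before grasping it.

```bash
sed -i 's/^SH=.*/SH=np.array([.6415,.0185]);SY=np.radians(.3)/' h.py
python3 - <<'E'
from put import *
xy=find(np.array([.398,-.204]))
ok=xy is not None and put(xy,2)
print(ok)
if ok:
    r.reach([.42,-.05,.42],[180,0,45])
    xy=find(np.array([.3955,-.321]))
    if xy is not None: print(put(xy,0))
    r.reach([.42,-.1,.42],[180,0,45])
    a=cam("scene","s4");b=cam("side","d4")
    cv2.imwrite('pics/c4.png',cv2.resize(np.vstack([a["frame"],b["frame"]])[:,:,::-1],(480,600)))
    cv2.imwrite('pics/c4z.png',cv2.resize(a["frame"][150:290,270:430,::-1],(640,560),interpolation=cv2.INTER_CUBIC))
    cv2.imwrite("pics/d4z.png",cv2.resize(b["frame"][250:400,140:320,::-1],(720,600),interpolation=cv2.INTER_CUBIC))
    for s in (a,b):
        for c,_ in blue(s): print(c,plane(s,[c],.09)[0],plane(s,[c],.156)[0])
E
```

```text
find [array([ 0.39853305, -0.20463123]), array([ 0.39822163, -0.20278143])]
grab t=38.6 op=0.0418 z=0.2550 F=[0.3 0.1 0.2]
above t=40.9 op=0.0415 z=0.3564 F=[ 0.9 -1.  -0.4]
in t=42.9 op=0.0414 z=0.3206 F=[-0.1 -0.6 -2.1]
True
find [array([ 0.39638205, -0.32115171]), array([ 0.39486394, -0.32056149])]
grab t=48.1 op=0.0416 z=0.2550 F=[-0.5  0.8  0.7]
above t=50.6 op=0.0420 z=0.3563 F=[-0.1 -0.4 -1.4]
in t=52.6 op=0.0416 z=0.3206 F=[-0.1  0.2 -1.9]
True
[381.56923077 195.05769231] [0.66454343 0.10095298 0.09      ] [0.68074062 0.05432539 0.156     ]
[338.62181818 203.01090909] [0.58288465 0.02015363 0.09      ] [ 0.60490682 -0.02071029  0.156     ]
[366.29710145 217.77898551] [0.66482411 0.01806364 0.09      ] [ 0.68100128 -0.02265119  0.156     ]
[266.70219436 298.19122257] [ 0.5797815  -0.28816709  0.09      ] [ 0.60202502 -0.30703752  0.156     ]
[389.52132701 301.97630332] [ 0.81618491 -0.15051102  0.09      ] [ 0.82156503 -0.17920089  0.156     ]
[244.99130435 322.96521739] [ 0.5736458  -0.35956842  0.09      ] [ 0.596327   -0.37334556  0.156     ]
[221.58575198 349.61477573] [ 0
[... 195 characters left out ...]
3913 ] [ 0.51899313 -1.29546291  0.09      ] [ 0.48722329 -1.13849613  0.156     ]
[288.30208333 133.33333333] [ 0.86369099 -0.22504831  0.09      ] [ 0.80409645 -0.15448751  0.156     ]
[382.27272727 142.59090909] [ 0.58095799 -0.3609481   0.09      ] [ 0.54418621 -0.27941721  0.156     ]
[371.05109489 153.69343066] [ 0.58199965 -0.2896993   0.09      ] [ 0.5451438  -0.21391974  0.156     ]
[293.75287356 173.47126437] [ 0.72501679 -0.07375629  0.09      ] [ 0.67661631 -0.01540808  0.156     ]
[316.43783784 183.98378378] [ 0.64220674 -0.07478948  0.09      ] [ 0.60049085 -0.01635788  0.156     ]
[276.7371134  188.82474227] [0.72437079 0.00794742 0.09      ] [0.67602245 0.05970034 0.156     ]
```

View pics/c4.png

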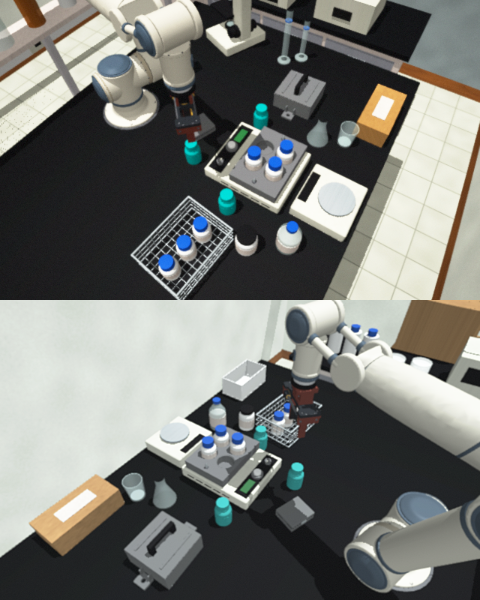

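View pics/c4z.png

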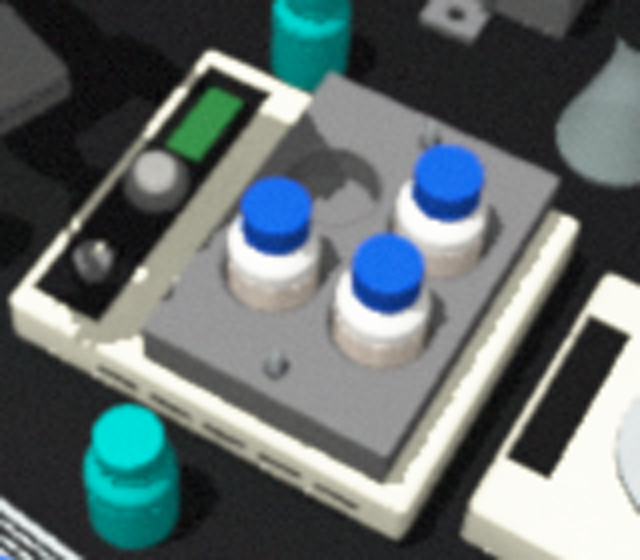

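View pics/d4z.png

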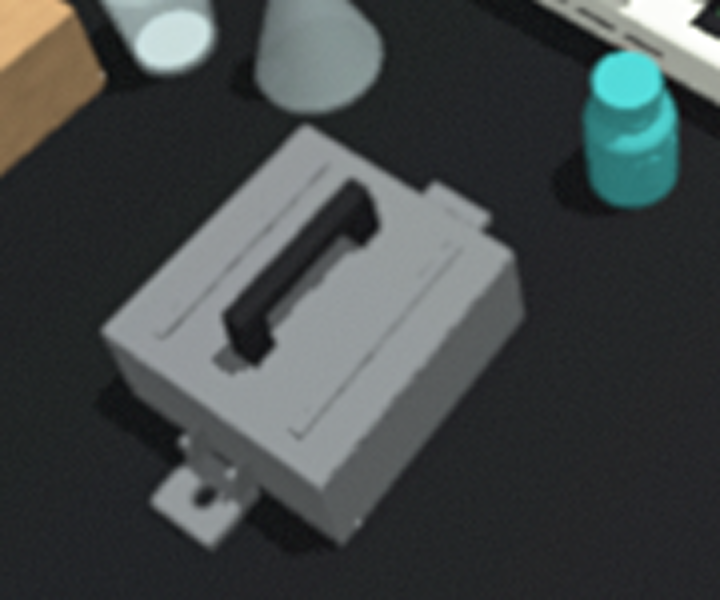

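Run:
```python
from h import *
np.set_printoptions(precision=4,suppress=True)
b=cam("side")
f=lambda L,k,o:[(x/k+o[0],y/k+o[1]) for x,y in L]
P=plane(b,f([(305,125),(515,252),(322,485),(103,330)],4,(140,250)),.076);print("cover",P,P.mean(0)); print(np.linalg.norm(P-np.roll(P,-1,0),axis=1))
c=P.mean(0)
# wrist view: yaw 0 -> camera at +x of tcp
for dx in (-.08,-.1,-.06):
    try:
        r.reach([c[0]+dx,c[1],.47],[180,0,0]); print(r.sense()["tcp_pos"]);break
    except r.IKError as e: print(e)
w=cam("wrist","w_cov"); cv2.imwrite("pics/w_covz.png",cv2.resize(w["frame"][0:250,160:480,::-1],(768,600),interpolation=cv2.INTER_CUBIC))
```

```text
cover [[0.6492 0.3302 0.076 ]
 [0.4918 0.324  0.076 ]
 [0.4876 0.4797 0.076 ]
 [0.6443 0.4858 0.076 ]] [0.5682 0.4049 0.076 ]
[0.1575 0.1557 0.1568 0.1557]
[0.4886 0.4043 0.4701]
```

View pics/w_covz.png

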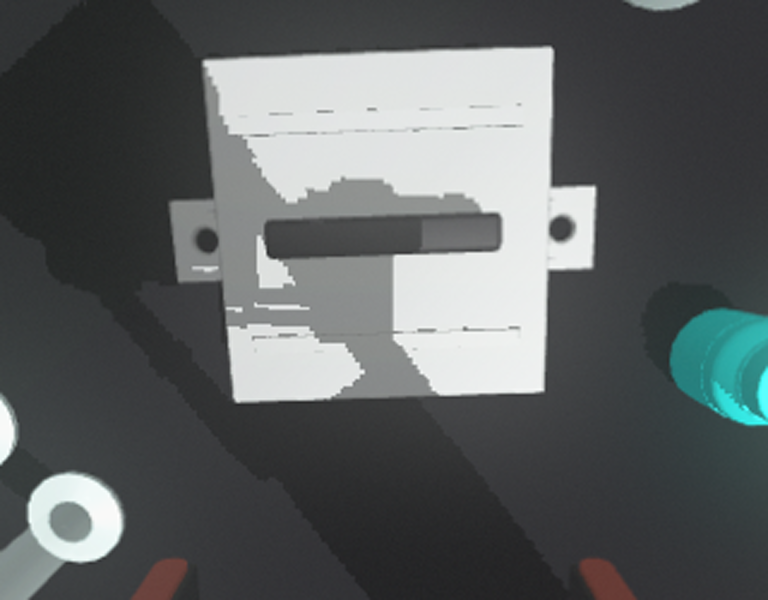

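Run:
```python
from h import *
np.set_printoptions(precision=4,suppress=True)
w=cam("wrist")
f=lambda L:[(x/2.4+160,y/2.4) for x,y in L]
P=plane(w,f([(204,60),(553,47),(544,392),(234,402)]),.076);print("cover",P,P.mean(0)); print(np.linalg.norm(P-np.roll(P,-1,0),axis=1))
H=plane(w,f([(207,240),(562,229)]),.007);print("holes",H,H.mean(0),np.linalg.norm(H[0]-H[1]))
B=plane(w,f([(265,222),(501,214)]),.12);print("bar far edge",B, B.mean(0))
for L in (P[0]-P[1],P[3]-P[2],H[0]-H[1],B[0]-B[1]): print(np.degrees(np.arctan2(-L[0],L[1])))
```

```text
cover [[0.6461 0.4852 0.076 ]
 [0.6511 0.3297 0.076 ]
 [0.495  0.3244 0.076 ]
 [0.4901 0.4807 0.076 ]] [0.5706 0.405  0.076 ]
[0.1555 0.1562 0.1564 0.1561]
holes [[0.5679 0.5044 0.007 ]
 [0.5736 0.3051 0.007 ]] [0.5707 0.4047 0.007 ] 0.1993970194246476
bar far edge [[0.5762 0.4544 0.12  ]
 [0.5793 0.3564 0.12  ]] [0.5777 0.4054 0.12  ]
1.8416001932121473
1.816449219995968
1.6287788947924022
1.7756903555202563
```

Run:
```python
from h import *
c=np.array([.5706,.405]); y=91.75
for p,z in ((c,.455),(SH,.455),(SH,.37)): print(r.inverse_kinematics([*p,z],[180,0,y]) is not None)
r.let_go(); r.reach([*c,.36],[180,0,y]); down(c,.275,y,.15); print(st())
r.grab(45); print("grab",st())
if .012<r.sense()["opening"]<.022:
    down(c,.30,y,.1); print(st()); down(c,.455,y,.15); print("up",st(),r.sense()["torque"])
    cam("side","d5"); cam("scene","s5")
```

```text
True
True
True
t=59.3 op=0.0877 z=0.2763 F=[0.6 0.5 0.6]
grab t=60.4 op=0.0154 z=0.2749 F=[ 0.7  0.3 -0.6]
t=60.8 op=0.0159 z=0.3008 F=[ 0.8 -0.8 -2.4]
up t=62.0 op=0.0155 z=0.4536 F=[ 0.2  0.3 -3.7] [-0.02879227 -0.07534076 -0.07577269]
```

View pics/d5.png

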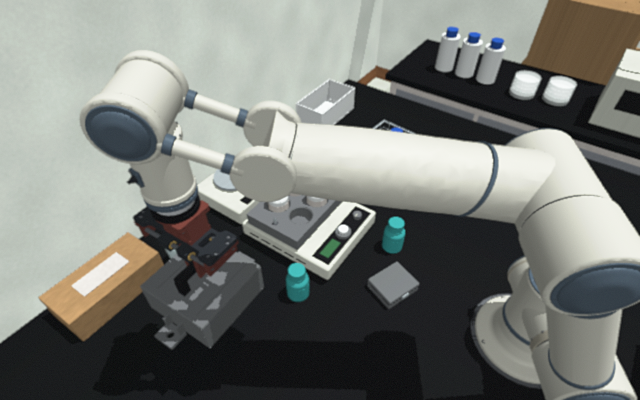

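Run:
```python
from h import *
y=90.3
r.servo_line([*SH,.455],[180,0,y],speed=.25); print(st())
down(SH,.403,y,.1); print(st())
a=cam("scene"); b=cam("side")
cv2.imwrite('pics/s6z.png',cv2.resize(a["frame"][130:290,260:440,::-1],(720,640),interpolation=cv2.INTER_CUBIC)[:600])
cv2.imwrite('pics/d6z.png',cv2.resize(b["frame"][120:290,230:390,::-1],(560,595),interpolation=cv2.INTER_CUBIC))
```

```text
t=63.8 op=0.0159 z=0.4551 F=[-0.3  0.8 -2.8]
t=64.5 op=0.0156 z=0.4036 F=[-1.1 -0.9 -1.9]
```

View pics/s6z.png

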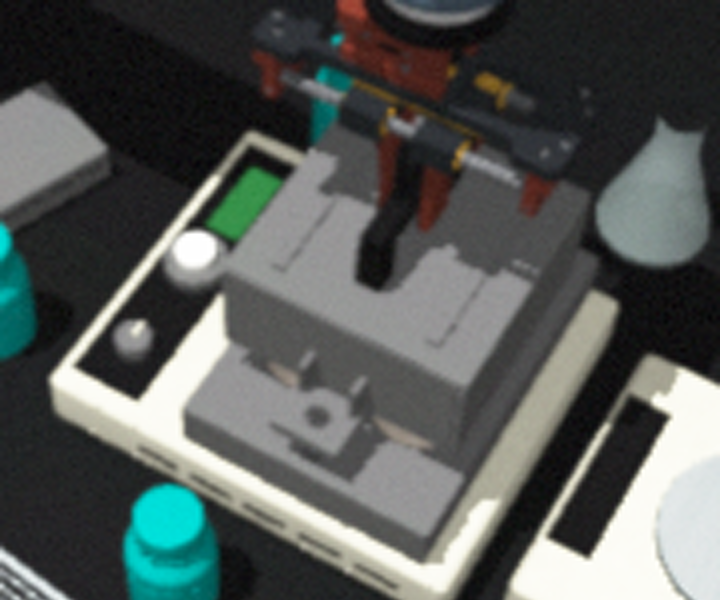

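View pics/d6z.png

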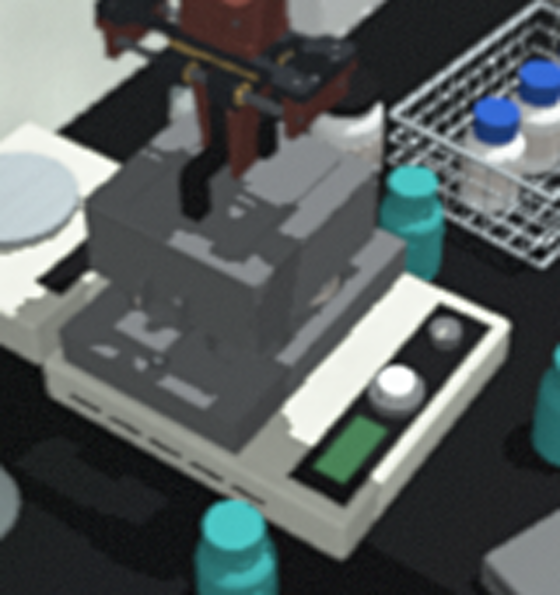

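Run:
```python
from h import *
np.set_printoptions(precision=4,suppress=True)
a=cam("scene")
print(plane(a,[(260+320/4,130+415/4)],.136), "ref peg base by same cam, tip from first view", plane(a,[(250+267/3,90+449/3),(250+382/3,90+280/3)],.12))
```

```text
[[ 0.6456 -0.0816  0.136 ]] ref peg base by same cam, tip from first view [[ 0.6474 -0.0882  0.12  ]
 [ 0.6454  0.107   0.12  ]]
```

Run:
```python
from h import *
y=90.3; F0=r.sense()["contact_force"]
for z in np.arange(.399,.3735,-.003):
    down(SH,z,y,.04); F=r.sense()["contact_force"]-F0; print(round(z,4),st())
    if np.linalg.norm(F)>15: print("STOP"); break
```

```text
0.399 t=64.9 op=0.0155 z=0.3987 F=[-0.4 -0.2 -3.4]
0.396 t=65.1 op=0.0158 z=0.3956 F=[ 0.1  0.5 -3.5]
0.393 t=65.4 op=0.0158 z=0.3926 F=[ 0.1  0.  -3.6]
0.39 t=65.6 op=0.0156 z=0.3896 F=[-0.1  0.1 -3. ]
0.387 t=65.9 op=0.0158 z=0.3867 F=[-0.1 -0.4 -2.4]
0.384 t=66.1 op=0.0156 z=0.3836 F=[-0.8 -0.1 -3. ]
0.381 t=66.4 op=0.0157 z=0.3806 F=[ 0.8  0.1 -3.5]
0.378 t=66.6 op=0.0156 z=0.3777 F=[-0.2 -0.1 -4.1]
0.375 t=66.9 op=0.0158 z=0.3746 F=[-0.2  0.3 -3.3]
```

Run:
```python
from h import *
y=90.3; F0=r.sense()["contact_force"]
for z in np.arange(.374,.368,-.001):
    down(SH,z,y,.02); r.wait(.1); F=r.sense()["contact_force"]; print(round(z,4),st())
    if F[2]>1: break
r.let_go(); print(st()); down(SH,.50,y,.2)
w=cam("wrist","w7"); r.reach([.42,-.12,.42],[180,0,45])
a=cam("scene"); b=cam("side")
cv2.imwrite('pics/s7z.png',cv2.resize(a["frame"][130:290,260:440,::-1],(675,600),interpolation=cv2.INTER_CUBIC))
cv2.imwrite('pics/d7z.png',cv2.resize(b["frame"][120:290,230:390,::-1],(560,595),interpolation=cv2.INTER_CUBIC))
print(st())
```

```text
0.374 t=67.2 op=0.0156 z=0.3741 F=[ 0.7  0.2 -3. ]
0.373 t=67.6 op=0.0157 z=0.3730 F=[ 0.5  0.1 -2.6]
0.372 t=67.9 op=0.0157 z=0.3729 F=[-1.3  0.   2.2]
t=69.1 op=0.0878 z=0.3720 F=[ 1.2 -0.4 -0.1]
t=71.1 op=0.0879 z=0.4204 F=[-0.2  0.1  0.1]
```

View pics/s7z.png

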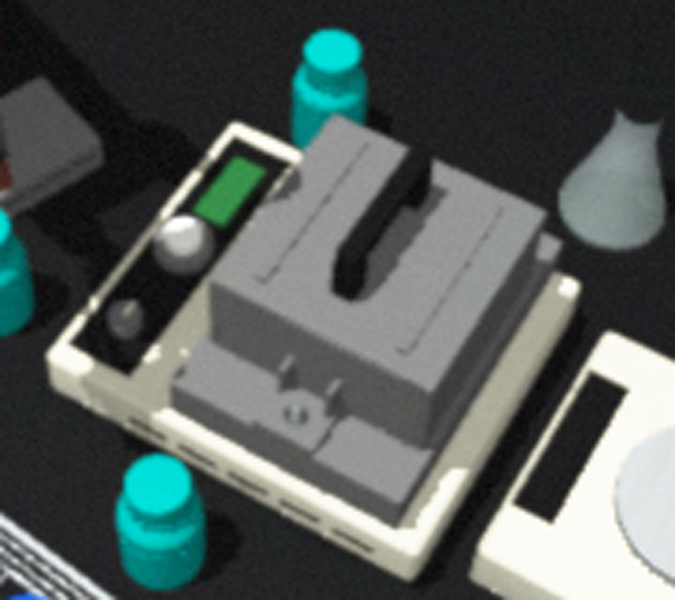

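View pics/d7z.png

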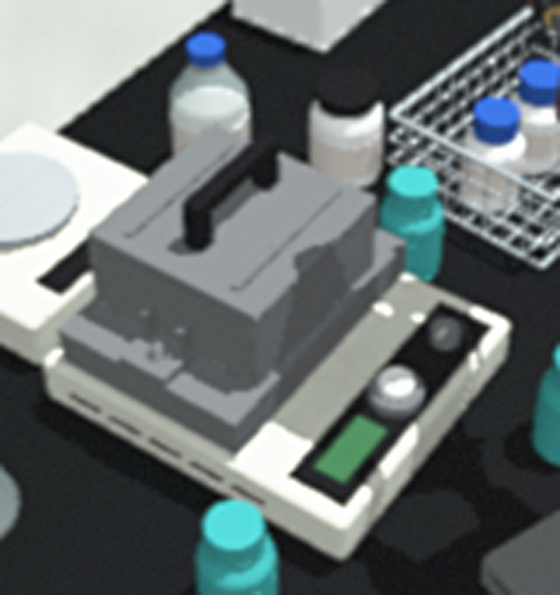

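View pics/w7.png

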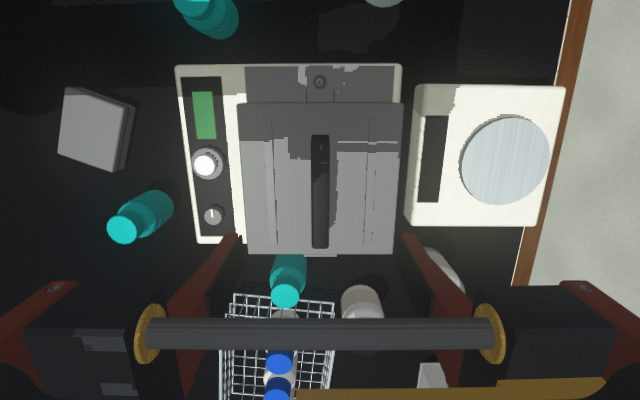

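Run:
```python
from h import *
np.set_printoptions(precision=4,suppress=True)
a=cam("scene"); b=cam("side")
pa=(260+184/3.75,130+236/3.75); pb=(230+397/3.5,120+383/3.5)
X,e=tri(a,pa,b,pb); print(X,e)
def sb(s,c):
    x,y=map(int,np.round(c));g=s["frame"][y-8:y+9,x-8:x+9]; return g
for s,p,n in ((a,pa,"a"),(b,pb,"b")):
    cv2.imwrite(f"pics/bt_{n}.png",cv2.resize(s["frame"][int(p[1])-20:int(p[1])+20,int(p[0])-20:int(p[0])+20,::-1],(400,400),interpolation=cv2.INTER_CUBIC)); print(int(p[0])-20,int(p[1])-20)
    print(plane(s,[p],.065),plane(s,[p],.075))
i=cv2.imread("pics/bt_a.png");j=cv2.imread("pics/bt_b.png");cv2.imwrite("pics/bt.png",np.hstack([i,j]))
```

```text
[0.4917 0.0165 0.0723] 0.004512388533135479
289 172
[[0.4906 0.022  0.065 ]] [[0.4948 0.016  0.075 ]]
323 209
[[0.493  0.0097 0.065 ]] [[0.4886 0.0173 0.075 ]]
```

View pics/bt.png

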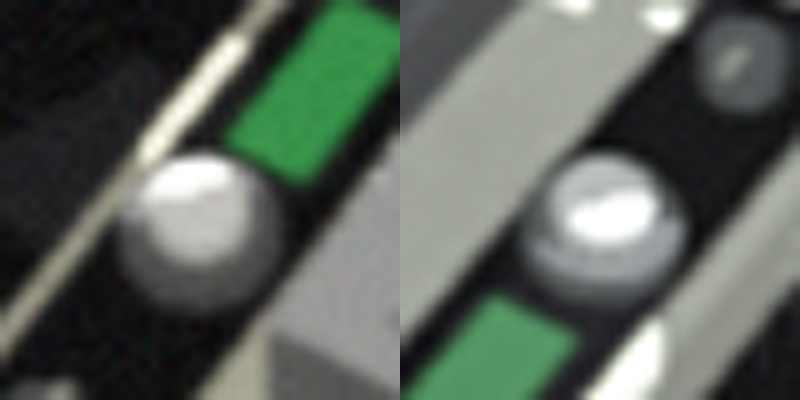

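Run:
```python
from h import *
p=np.array([.490,.017]); y=180
r.grab(5); r.reach([*p,.36],[180,0,y]); down(p,.182+.085,y,.15); r.wait(.2)
F0=np.mean([r.sense()["contact_force"][2] for _ in range(5)]); print(st())
zc=None
for z in np.arange(.084,.058,-.001):
    down(p,.182+z,y,.02); r.wait(.05); f=r.sense()["contact_force"][2]-F0; print("%.3f %.1f %.4f"%(z,f,r.sense()["tcp_pos"][2]-.182))
    if zc is None and f>1.5: zc=z
    if f>9: break
r.wait(.4); print("held",st())
down(p,.36,y,.15); r.reach([.40,-.15,.42],[180,0,60]); print(st())
a=cam("scene","s8"); b=cam("side","d8")
cv2.imwrite('pics/c8.png',cv2.resize(np.vstack([a["frame"],b["frame"]])[:,:,::-1],(480,600)))
```

```text
t=75.3 op=0.0006 z=0.2684 F=[0.3 0.7 0.5]
0.084 -0.3 0.0841
0.083 -1.3 0.0829
0.082 -0.3 0.0819
0.081 0.3 0.0810
0.080 0.5 0.0802
0.079 0.5 0.0791
0.078 0.3 0.0781
0.077 2.9 0.0771
0.076 3.6 0.0761
0.075 3.1 0.0751
0.074 4.6 0.0743
0.073 8.9 0.0742
0.072 13.8 0.0741
held t=79.6 op=0.0004 z=0.2561 F=[-4.3  0.1 13.9]
t=81.9 op=0.0006 z=0.4194 F=[ 0.9  0.2 -0.1]
```

View pics/c8.png

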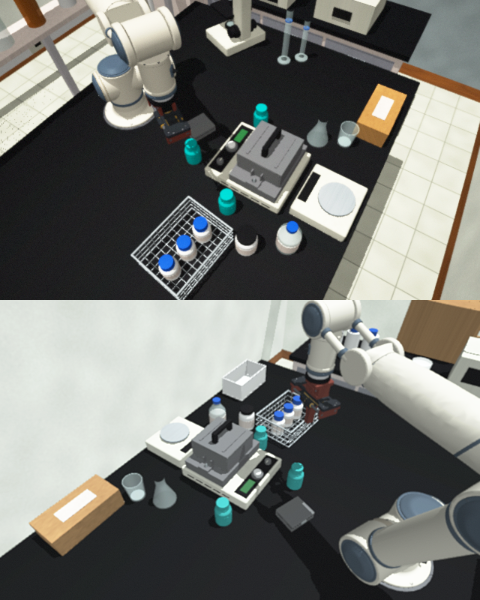

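Run:
```python
from h import *
r.reach([.40,.017,.36],[180,0,0]); w=cam("wrist","w9")
u=proj(w,[[.49,.017,.075]])[0]; print(u)
x,y=map(int,u); cv2.imwrite("pics/w9z.png",cv2.resize(w["frame"][max(0,y-50):y+50,x-60:x+60,::-1],(720,600),interpolation=cv2.INTER_CUBIC)); print(x-60,max(0,y-50))
```

```text
[321.20537124  88.32395301]
261 38
```

View pics/w9z.png

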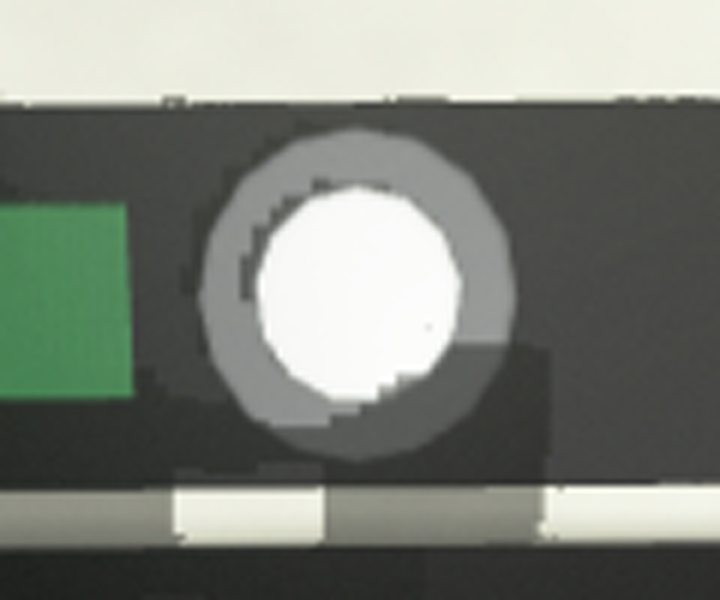

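Run:
```python
from h import *
p=np.array([.490,.017+.0507]); y=180
r.let_go(); r.reach([*p,.36],[180,0,y]); down(p,.182+.084,y,.15); r.wait(.2)
def F(n=6):
    v=[]
    for _ in range(n): r.wait(.03); v.append(r.sense()["contact_force"][2])
    return np.mean(v)
F0=F(12); print(st(),F0)
for z in np.arange(.083,.062,-.001):
    down(p,.182+z,y,.02); f=F()-F0; print("%.3f %.1f %.4f"%(z,f,r.sense()["tcp_pos"][2]-.182))
    if f>9: break
r.wait(.3); print("held",st())
s=cam("side"); cv2.imwrite('pics/d10.png',cv2.resize(s["frame"][150:290,280:420,::-1],(600,600),interpolation=cv2.INTER_CUBIC))
```

```text
t=88.7 op=0.0875 z=0.2660 F=[-0.5 -0.3 -0. ] -0.25059707611446996
0.083 0.5 0.0830
0.082 0.4 0.0820
0.081 0.1 0.0810
0.080 1.5 0.0802
0.079 1.4 0.0791
0.078 2.5 0.0781
0.077 2.2 0.0771
0.076 3.4 0.0761
0.075 3.6 0.0751
0.074 5.0 0.0743
0.073 9.1 0.0741
held t=93.9 op=0.0879 z=0.2562 F=[-0.3  0.4  9.3]
```

View pics/d10.png

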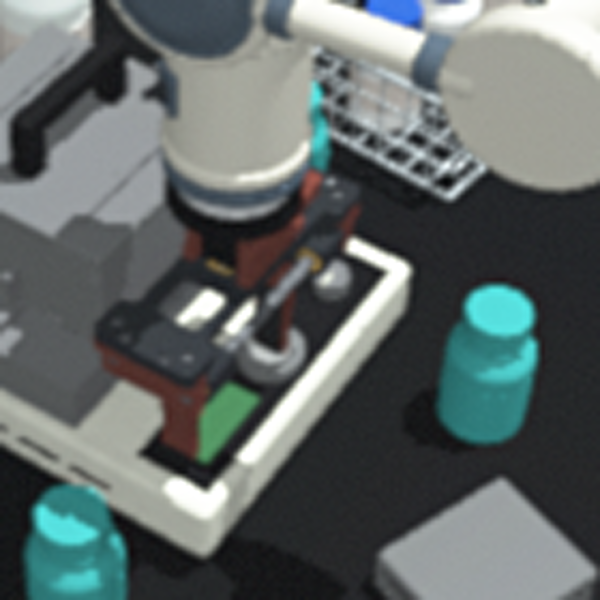

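The spring force rises over about 6 mm to 4 N and then hits a hard stop at 0.074, the same stop height as the first press. So the button is fully down. I'll retract and do the final checks.

Run:
```python
from h import *
np.set_printoptions(precision=4,suppress=True)
p=np.array([.490,.017+.0507])
down(p,.40,180,.15); r.reach([0.56,0.019,0.47],[180,0,0]); w=cam("wrist","w11"); r.reach([.40,-.15,.45],[180,0,60]); r.wait(1); print(st())
cv2.imwrite("pics/w11z.png",cv2.resize(w["frame"][0:250,180:460,::-1],(672,600),interpolation=cv2.INTER_CUBIC))
for n in ("scene","side"):
    s=cam(n,n+"11"); print([np.round(plane(s,[c],.09)[0],3) for c,_ in blue(s,80)])
```

```text
t=100.0 op=0.0877 z=0.4500 F=[-0.2 -0.2  0. ]
[array([ 0.58 , -0.288,  0.09 ]), array([ 0.816, -0.151,  0.09 ]), array([ 0.574, -0.36 ,  0.09 ]), array([ 0.567, -0.432,  0.09 ])]
[array([ 0.624, -1.294,  0.09 ]), array([ 0.574, -0.433,  0.09 ]), array([ 0.864, -0.225,  0.09 ]), array([ 0.576, -0.362,  0.09 ]), array([ 0.582, -0.29 ,  0.09 ])]
```

View pics/w11z.png

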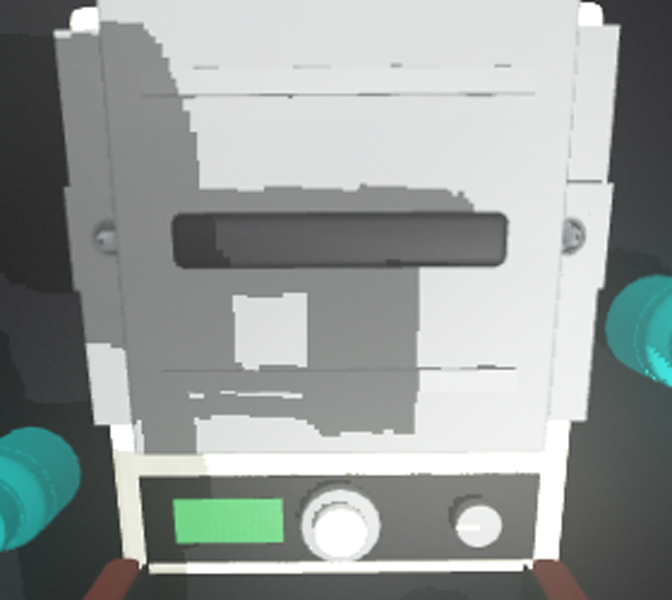

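View pics/scene11.png

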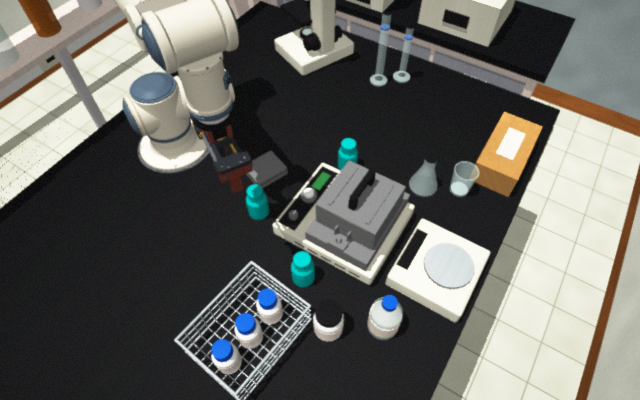

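The pegs show through both lug holes at zoom (105,237) and (573,236). The three finished bottles stand in the basket, and the flask (424,177) and jar (328,322) haven't moved.

```bash
python3 -c "
from station import r
r.hand_in()"
```

```text
the job is handed in; nothing more can be done
```

The job is done and handed in at about 100 s on the robot's clock; no verdict was reported.

- **Bottles:** I moved the three finished bottles from the carrier into the basket, where they stand upright. The three new ones went into pockets 3, 2 and 0; pocket 1 stays empty. There was no fourth bottle of either kind. None of the three met any resistance going into its pocket.
- **Cover:** It was knocked about 3 cm aside during the run, so I measured it again before grasping it. I then lowered it until it touched the deck. Both pegs show through its lug holes in the last wrist picture.
- **Start button:** I pressed it twice, each time with the cover seated. The first press showed only about 4 mm of clear travel. The second, with one fingertip, showed about 6 mm, rising to about 4 N before a hard stop at the same height. I have let go of it.
- **Last checks:** The flask, the black-capped jar and the turquoise look-alikes were where they started, and the gripper was clear of everything. No check failed. The only measurements that disagreed were early ones: the scene camera put the pegs up to 10 mm off the wrist view. I used the wrist view, and the pockets and pegs fitted.

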